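Cross-stack the slide mailers and mist them with the pump sprayer

ROBOT

A 6-joint arm with a two-finger parallel gripper is mounted at the origin on the work surface. World frame = base frame: x ahead of the robot, y to its left, z up, the work surface at z = 0. Lengths are in m, angles in rad, forces in N, time in s.
With the tool pointing down it reaches from about 0.35 to 0.975 m from the base axis. Payload 4.9 kg.
Tool frame: the origin (TCP) lies at the very end of the fingers, on their centre line; the grasp point (between the pads) lies 19 mm behind it; z points along the fingers, y is the line along which they close (so a half turn about z gives the same grasp; the last joint's range is limited). The gripper opens to 85 mm and grips with 20 to 120 N. Pads are 22 mm wide; open, the fingers measure 114 mm over their backs; the gripper's body (76 mm by 85 mm) begins 54 mm behind the grasp point. The pads swing forward as they close: fully open they stand 13 mm farther back than shut.
Start: joints at [-0.119, 0.053, 1.613, -0, 1.476, -0.119], TCP at [0.625, 0, 0.231] pointing down, gripper open.
Joint ranges: [-3.01, 3.01], [-1.01, 2.22], [0.06, 2.58], [-1.02, 4.17], [0.09, 2.62], [-3.14, 3.14]. Speed limits (rad/s): [2.57, 2.57, 3.14, 3.14, 3.14, 3.14].

INTERFACE

Orientations are given as a unit quaternion [w, x, y, z].
In Python, from plant import manip gives the robot as it stands.
- The arm moves only by the shell command python3 -m pendant 'ROWS'. ROWS is JSON, a list of rows, each a list of 3 entries, a list of its own where there are three numbers: the opening, from 0 (shut) to 1 (fully open), then the shift along the tool's x, y, z in units of 12 cm (1.0 is 12 cm), then the turn about the tool's z in units of pi rad (1.0 is pi rad). In form: [[gripper, [dx, dy, dz], roll], ...]. A call has 1 to 10 rows; each row is the pose to reach, as a shift and turn from the pose commanded when the call began, along the tool's axes at that moment, turning the shorter way round; what a row does not reach only later rows make up. A row lasts 1/10 s, in which the tool goes at most 50 mm and 8.59 degrees, less where a joint would pass 70% of its speed; a pose out of reach is approached as far as the arm can. A call with a number of a shift or a turn outside -1 to 1 is refused whole. A call with a gripper value outside its range is refused whole. The fingers move at their own pace and stop on an object; the grip force is fixed at half the most. Time passes only in rows, so rows that repeat a pose let the fingers close. It gives the time, the measured TCP pose, the force, the opening and the grip force at its end, in the units of the state.
- manip.state(): the state, without advancing time (a new reading comes with each control period).
- manip.grab_frame(name): name is "scene" or "side" or "wrist"; returns a dict with "img" (420x560x3 uint8, red, green, blue), "fx", "fy", "cx", "cy" (pixels), "eye" and "rotation" of the camera in the world; the wrist camera has in their place "tool_from_camera" (4x4, takes a point from camera to tool coordinates, whose origin is the TCP and whose axes are the flange's). Camera axes: x right, y down, z forward; pixel columns grow to the right and rows downward; lengths in m; the calibration is good to about 2 mm. A picture is of the moment at which its call begins: read the wrist's pose just before it. There is no depth.
- manip.job_done(): hands the job in; it is judged then, once.
The state is a dict: "time": time; "joint_pos": joint angles; "joint_vel": joint speeds; "joint_efforts": joint torques, N m; "tool_pos": TCP position; "tool_rot": TCP orientation; "contact_force": force on the tool from outside, world axes, zero at the start; "ft_torque": the same for the moment, N m; "gripper_width": opening from 0.0 (shut) to 1.0 (fully open); "grasp_force": force on a finger pad.
Only numpy, scipy, OpenCV 4.12 (cv2) and the standard library are available. Lean on these libraries where they do the work, as an engineer would, in place of code of your own. Each camera call takes 0.05 s, during which the arm holds its last target. There are 200 camera calls.

TASK

Lay the two loose slide mailers from the bench crosswise on top of the two that lie in the drip tray, so that each bridges both lower ones and air can pass between the two upper ones (a finger's width apart). Then mist the stack: push the sprayer's cap straight down until you feel it come up firmly against its inner stop, hold it there a moment without forcing it, and let it spring all the way back up. Do not work the sprayer before the stack is complete, and leave the lower mailers and everything else on the bench where they are.

Things in the scene. Friction and masses are not known exactly. Their poses are not given: they have to be found in the camera images.
- pump: White pump-spray bottle, 72 mm diameter, clamped in a 95 x 95 x 8 mm steel holder that is fixed to the bench; cap top 190 mm above the bench. Origin on the bench under the bottle's axis, z up; the nozzle and the drip tray lie towards its -y.
- pump_cap: Grey push cap of the sprayer: upright disc, 36 mm diameter, 18 mm high, flat top, short nozzle (11 mm thick) reaching 46 mm from the axis towards its -y. Origin at the centre of its underside, 172 mm above the bench when up. Slides straight down against a weak spring (3 N at the top, never over 7 N) to a firm rubber stop (7 N/mm); the stop's depth is hidden and differs from run to run, 6 to 19 mm.
- cap_top (a point): Centre of the flat top of the push cap, 190 mm above the bench when up. Push here with closed fingers. Bottomed on its stop, the cap must be held with at least 9 N in all for about 0.2 s (aim for 12 to 20 N); over 35 N breaks it.
- tray: Shallow square steel drip tray, 140 x 140 mm, floor 3 mm thick, rim 7 mm high, fixed to the bench in front of the nozzle. Origin on the bench under its centre, z up; the two lower mailers lie along its x.
- base_a: Lower flat slide mailer, a closed white plastic case 115 x 26 x 16 mm with a paper label on top, 60 g or so; origin at the centre of its underside, x along its 115 mm length, z up. Lies on the tray's floor, about 32 mm to the +y side of the tray's centre; the tray's two mailers are parallel, 64 mm apart centre to centre. Its top is 19 mm above the bench.
- base_b: Lower flat slide mailer, a closed white plastic case 115 x 26 x 16 mm with a paper label on top, 60 g or so; origin at the centre of its underside, x along its 115 mm length, z up. Lies on the tray's floor, about 32 mm to the -y side of the tray's centre.
- mailer_a: Loose flat slide mailer, a closed white plastic case 115 x 26 x 16 mm with a paper label on top, 60 g or so; origin at the centre of its underside, x along its 115 mm length, z up. Lies flat on the bench at the start; grasp it across its 26 mm width.
- mailer_b: Loose flat slide mailer, a closed white plastic case 115 x 26 x 16 mm with a paper label on top, 60 g or so; origin at the centre of its underside, x along its 115 mm length, z up. Lies flat on the bench at the start; grasp it across its 26 mm width.
- filter_a: A small thing that has no part in the job, to be left alone: white syringe filter disc, 28 mm in diameter, 14 mm high, lying near the pump; origin under its centre.
- filter_b: A small thing that has no part in the job, to be left alone: white syringe filter disc, 28 mm in diameter, 14 mm high, lying near the pump; origin under its centre.
- reagent: A small thing that has no part in the job, to be left alone: clear reagent bottle, 60 mm in diameter, 115 mm high; origin under its centre.
- amber_jar: A small thing that has no part in the job, to be left alone: amber jar, 48 mm in diameter, 65 mm high; origin under its centre.
- pipette: A small thing that has no part in the job, to be left alone: hand pipette lying on the bench, 300 mm long, 24 mm high; origin under it, near its middle, x towards its tip.
Mind the look-alikes: they are no part of the job. Leave any black or blue look-alike of the base_a alone.

How it is judged:
On the way, in this order (a step that is already met when the one before it is completed fails the run):
1. both loose mailers lie crosswise (within 12 degrees) and level on both lower ones, at least 8 mm apart, let go (contact force between each of mailer_a, mailer_b and base_a above 0.03 N and contact force between each of mailer_a, mailer_b and base_b above 0.03 N and angle between the x axis of each of mailer_a, mailer_b and the x axis of base_a, either way round above 1.35 rad and angle between the x axis of each of mailer_a, mailer_b and the x axis of base_b, either way round above 1.35 rad and angle between each of mailer_a, mailer_b's own z axis and vertical below 0.06 rad and linear speed of each of mailer_a, mailer_b below 0.02 m/s and contact force between the fingers and mailer_a below 0.01 N and z of each of mailer_a, mailer_b in the frame of tray above 0.016 m and contact force between the fingers and mailer_b below 0.01 N and (y of mailer_b in the frame of mailer_a above 0.034 m or y of mailer_b in the frame of mailer_a below -0.034 m)), for 0.2 s.
2. the cap is pushed against its inner stop with at least 9 N (z of cap_top in the frame of pump below 0.185 m and contact force between any of the fingers, the arm and pump_cap above 9 N), for 0.15 s.
3. the cap has sprung back up (z of cap_top in the frame of pump above 0.188 m), for 0.1 s.
At the end, for the whole second after the job is handed in: Both upper mailers lie at rest and level, each touching both lower mailers, crosswise to them within 12 degrees, at least 8 mm apart; the lower mailers are within 15 mm of where they started; the cap is fully up (within 2 mm) (all of step 1 and z of cap_top in the frame of pump above 0.188 m and distance of each of base_a, base_b from where it was at the start of the episode below 0.015 m).
It fails at once if the sprayer worked (cap lowered more than 5 mm) while a loose mailer is not on the stack (z of cap_top in the frame of pump below 0.185 m and (z of any of mailer_a, mailer_b in the frame of tray below 0.014 m or horizontal distance between any of mailer_a, mailer_b and tray above 0.09 m)).
It fails at once if the cap forced with more than 35 N (contact force between any of the fingers, the arm and pump_cap above 35 N).
It fails at once if a lower mailer moved more than 20 mm (distance of any of base_a, base_b from where it was at the start of the episode above 0.02 m).
It fails at once if a bystander moved more than 30 mm or tipped (angle between any of reagent, amber_jar's own z axis and vertical above 0.5 rad or distance of any of filter_a, filter_b, reagent, amber_jar, pipette from where it was at the start of the episode above 0.03 m).
It also fails if it takes over 58 s, if anything falls off the work surface, if the arm or the gripper's body presses on something with over 40 N, if the wrist force passes 120 N, or if a joint passes its speed limit or range.

## Working session

There is one attempt and no reset: what is moved stays moved. The work goes in short steps, Python scripts to look and compute and a shell command to move; the robot and the scene stay as the last step left them, time stands still between calls to the robot, and variables do not carry over. Pictures are saved under pics/ and viewed, at most 10 in all, crops included, and the job is handed in when it is done.

```bash
ls; mkdir -p pics; python3 - <<'E'
from plant import manip
import cv2,numpy as np
print(manip.state())
for n in ("scene","side","wrist"):
    f=manip.grab_frame(n); cv2.imwrite(f"pics/{n}0.png",f["img"][:,:,::-1])
    np.save(f"pics/{n}0.npy",f,allow_pickle=True)
    print(n,{k:np.round(v,4).tolist() for k,v in f.items() if k!="img"})
E
```

```text
pics
{'time': 0.0, 'joint_pos': array([-1.19014703e-01,  5.33674533e-02,  1.61433500e+00,  2.29973361e-05,
        1.47597404e+00, -1.18998067e-01]), 'joint_vel': array([ 0.00126163,  0.00016288, -0.00095162,  0.00034702, -0.00106334,
        0.00038751]), 'joint_efforts': array([ 2.70554956e-04, -3.93670499e+01, -3.70175600e+01, -1.62778279e-04,
        6.93513779e-03, -6.06393527e-06]), 'tool_pos': array([6.24367172e-01, 7.33448964e-05, 2.30031950e-01]), 'tool_rot': array([-8.26084714e-04,  7.07113057e-01,  7.07099737e-01, -6.35070173e-04]), 'contact_force': array([ 0.56223688, -0.57220174, -0.6562231 ]), 'ft_torque': array([-0.02309738, -0.01089693, -0.03496591]), 'grasp_force': 0.0, 'gripper_width': 0.9997862136078776}
scene {'fx': 456.4762, 'fy': 456.4762, 'cx': 278.7175, 'cy': 213.3864, 'eye': [0.9994, 0.862, 0.9372], 'rotation': [-0.1065, 0.2438, 0.8696, -0.4159]}
side {'fx': 542.9625, 'fy': 542.9625, 'cx': 285.7422, 'cy': 212.5331, 'eye': [0.0524, -0.8232, 1.1535], 'rotation': [-0.3522, 0.8974, -0.2503, 0.089]}
wrist {'fx': 349.565, 'fy': 349.565, 'cx': 277.3914, 'cy': 209.9174, 'tool_from_camera': [[0.0005, -0.9492, -0.3147, 0.0818], [1.0, 0.0012, -0.0019, -0.0005], [0.0022, -0.3147, 0.9492, -0.1429], [0.0, 0.0, 0.0, 1.0]]}
```

View pics/scene0.png

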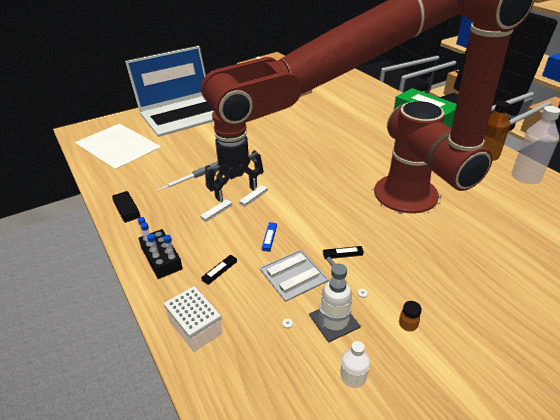

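View pics/side0.png

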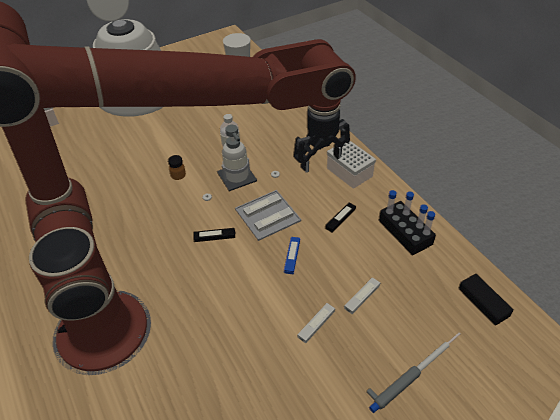

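Scene view: loose mailers at (216,210) and (254,195), tray with the lower pair at (294,275), cap at (338,270), and black/blue look-alikes around. Side view: loose mailers at (317,322) and (363,295), tray at (268,215), cap at about (232,130), pump nearer +y. Next I triangulate from the two views.

```bash
cat > h.py <<'E'
import numpy as np,cv2
from scipy.spatial.transform import Rotation as R
from plant import manip
def q(w): return R.from_quat(np.r_[w[1:],w[0]]).as_matrix()
def load(n): return np.load(n,allow_pickle=True).item()
def cam(f,st=None):
    if "eye" in f: return np.array(f["eye"]),q(f["rotation"])
    T=np.array(f["tool_from_camera"]);Q=q(st["tool_rot"])
    return st["tool_pos"]+Q@T[:3,3],Q@T[:3,:3]
def ray(f,uv,st=None):
    e,M=cam(f,st);d=M@np.array([(uv[0]-f["cx"])/f["fx"],(uv[1]-f["cy"])/f["fy"],1]);return e,d/np.linalg.norm(d)
def plane(f,uv,z,st=None):
    e,d=ray(f,uv,st);return e+d*(z-e[2])/d[2]
def tri(rays):
    A=np.zeros((3,3));b=np.zeros(3)
    for e,d in rays: P=np.eye(3)-np.outer(d,d);A+=P;b+=P@e
    p=np.linalg.solve(A,b);return p,[round(float(np.linalg.norm(np.cross(p-e,d)))*1000,1) for e,d in rays]
def proj(f,p,st=None):
    e,M=cam(f,st);c=M.T@(np.array(p)-e);return np.array([f["fx"]*c[0]/c[2]+f["cx"],f["fy"]*c[1]/c[2]+f["cy"]])
def whites(f,box,lo=150,sat=60,amin=60):
    u0,v0,u1,v1=box;im=f["img"][v0:v1,u0:u1];h=cv2.cvtColor(im,cv2.COLOR_RGB2HSV)
    m=((h[...,2]>lo)&(h[...,1]<sat)).astype(np.uint8)
    out=[]
    for c in cv2.findContours(m,cv2.RETR_EXTERNAL,cv2.CHAIN_APPROX_NONE)[0]:
        a=cv2.contourArea(c)
        if a>amin: out.append((c[:,0]+[u0,v0],a,cv2.minAreaRect(c+np.array([u0,v0],dtype=c.dtype))))
    return out
E
python3 - <<'E'
from h import *
S=load("pics/scene0.npy");D=load("pics/side0.npy")
for n,f,b in (("scene",S,(190,170,280,230)),("side",D,(285,270,390,345)),("sceneT",S,(255,245,330,305)),("sideT",D,(230,185,305,240))):
    for c,a,r in whites(f,b):
        print(n,a,np.round(r[0],1),np.round(r[1],1),round(r[2],1),"plane",np.round(plane(f,r[0],.012 if 'T' not in n else .017),3), np.round([plane(f,p,.012 if 'T' not in n else .017)[:2] for p in cv2.boxPoints(r)],3).tolist())
p=tri([ray(S,(338,269)),ray(D,(232,131))]);print("cap",p)
E
```

```text
scene 155.0 [215.6 208.4] [ 6.3 32.9] 58.0 plane [ 0.592 -0.254  0.012] [[0.648, -0.252], [0.531, -0.288], [0.535, -0.256], [0.65, -0.221]]
scene 133.0 [253. 194.] [ 5.8 29.3] 54.5 plane [ 0.451 -0.258  0.012] [[0.506, -0.252], [0.391, -0.295], [0.395, -0.264], [0.508, -0.223]]
side 382.0 [315.8 320.8] [10.  43.6] 42.3 plane [ 0.454 -0.255  0.012] [[0.398, -0.261], [0.507, -0.222], [0.512, -0.248], [0.403, -0.285]]
side 349.0 [362.  293.5] [ 9.2 40.3] 45.0 plane [ 0.595 -0.249  0.012] [[0.539, -0.253], [0.651, -0.22], [0.653, -0.245], [0.542, -0.276]]
sceneT 101.5 [325.5 293. ] [22.  7.] 90.0 plane [0.499 0.232 0.017] [[0.485, 0.196], [0.469, 0.206], [0.513, 0.267], [0.528, 0.258]]
sceneT 1757.0 [293.8 273.2] [40.6 56.5] 64.2 plane [0.532 0.129 0.017] [[0.601, 0.059], [0.424, 0.051], [0.465, 0.196], [0.625, 0.197]]
sideT 217.5 [273.2 217.4] [ 6.8 38.6] 64.8 plane [0.532 0.086 0.017] [[0.477, 0.097], [0.593, 0.1], [0.587, 0.075], [0.473, 0.073]]
sideT 199.5 [261.7 203.3] [ 6.4 37.7] 65.4 plane [0.531 0.152 0.017] [[0.476, 0.163], [0.592, 0.166], [0.586, 0.141], [0.472, 0.138]]
cap (array([0.52542221, 0.30175589, 0.18233284]), [1.7, 1.7])
```

```bash
python3 - <<'E'
from h import *
S=load("pics/scene0.npy");D=load("pics/side0.npy")
a=cv2.resize(S["img"][240:340,255:380],None,fx=4,fy=4,interpolation=cv2.INTER_CUBIC)
b=cv2.resize(D["img"][115:235,205:305],None,fx=4,fy=4,interpolation=cv2.INTER_CUBIC)
o=np.zeros((480,900,3),np.uint8);o[:400,:500]=a;o[:480,500:900]=b
cv2.imwrite("pics/crop1.png",cv2.resize(o,None,fx=.85,fy=.85)[:, :800,::-1])
E
```

```text
(no output)
```

View pics/crop1.png

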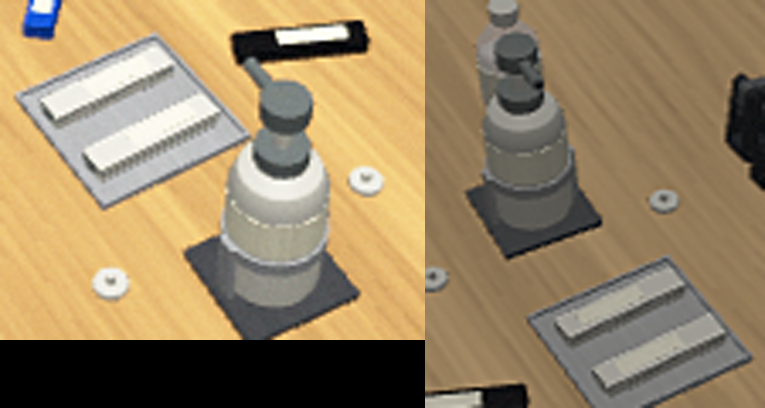

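```bash
python3 - <<'E'
from h import *
S=load("pics/scene0.npy");D=load("pics/side0.npy")
for n,a,b in (("A",(253,194),(315.8,320.8)),("B",(215.6,208.4),(362,293.5))): print(n,tri([ray(S,a),ray(D,b)]))
E
python3 -m pendant '[[1,[-0.4,0,0],0],[1,[-0.8,0,0],0],[1,[-1,-0.4,0],0],[1,[-1,-0.8,0],0],[1,[-1,-0.8,0],0],[1,[-1,-0.8,0],0]]'
```

```text
A (array([ 0.45267285, -0.25558153,  0.01402773]), [0.3, 0.3])
B (array([ 0.59358259, -0.25041254,  0.01487021]), [0.1, 0.1])
time: 0.75
tool_pos: [0.528, -0.1201, 0.2309]
tool_rot: [-0.0, 0.707, 0.707, 0.0]
contact_force: [0.3, -0.5, 0.4]
gripper_width: 1.001
grasp_force: 0.0
```

The crop shows the tray with its lower pair, and the cap's top ellipse centred at about (338.9,268.6) in scene and (231.8,128.2) in side. Now a wrist view of the loose mailers.

```bash
cat > w.py <<'E'
import sys
from h import *
def shot(n):
    st=manip.state();f=manip.grab_frame("wrist")
    np.save(f"pics/{n}.npy",dict(f,st=st),allow_pickle=True);cv2.imwrite(f"pics/{n}.png",f["img"][:,:,::-1]);return f,st
E
python3 - <<'E'
from w import *
f,st=shot("w1")
for p in ((.453,-.256,.016),(.594,-.25,.016)): print(proj(f,p,st))
for c,a,r in whites(f,(0,0,560,420),amin=400):
    if a>8000: continue
    print(a,np.round(r[0],1),np.round(r[1],1),round(r[2],1),np.round(plane(f,r[0],.016,st),4),np.round([plane(f,p,.016,st)[:2] for p in cv2.boxPoints(r)],3).tolist())
print(tri([ray(load("pics/scene0.npy"),(338.9,268.6)),ray(load("pics/side0.npy"),(231.8,128.2))]))
E
```

```text
[214.27797445 290.41789636]
[335.30293055 285.97289439]
1413.5 [216.9 288.8] [19.2 85.1] 72.5 [ 0.4562 -0.2538  0.016 ] [[0.405, -0.259], [0.501, -0.225], [0.507, -0.249], [0.41, -0.284]]
1618.0 [333.4 285.7] [18.6 98.2] 75.3 [ 0.5917 -0.2497  0.016 ] [[0.534, -0.254], [0.642, -0.222], [0.649, -0.245], [0.54, -0.279]]
1000.5 [264.2  95.6] [17.  63.6] 38.7 [ 0.514  -0.0398  0.016 ] [[0.488, -0.058], [0.527, -0.013], [0.54, -0.022], [0.5, -0.068]]
1041.0 [467.7  50.1] [16.7 70. ] 70.0 [7.049e-01 6.000e-04 1.600e-02] [[0.672, -0.003], [0.73, 0.017], [0.738, 0.004], [0.679, -0.017]]
(array([0.52726713, 0.30628591, 0.18855767]), [2.1, 2.1])
```

View pics/w1.png

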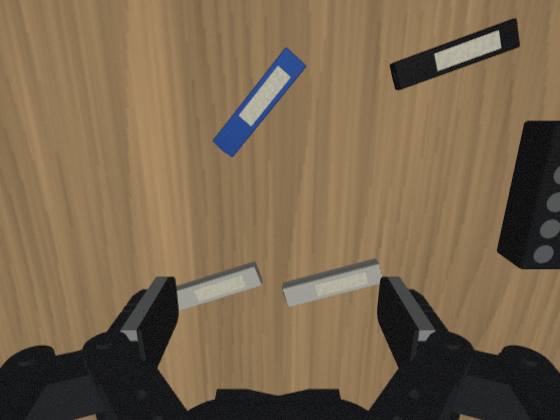

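The wrist picture shows the two loose mailers at (217,289) and (333,286), the left one clipped by a finger, and the blue and black look-alikes further up. All views agree: A (0.454,-0.255, 19.6°) and B (0.593,-0.250, 16.4°). I go above A with the tool turned across it.

```bash
python3 -m pendant '[[1,[-1,-0.62,0.5],0.391],[1,[-1,-0.62,0.5],0.391],[1,[-1,-0.62,0.5],0.391],[1,[-1,-0.62,0.5],0.391],[1,[-1,-0.62,0.5],0.391],[1,[-1,-0.62,0.5],0.391],[1,[-1,-0.62,0.5],0.391],[1,[-1,-0.62,0.5],0.391],[1,[-1,-0.62,0.5],0.391],[1,[-1,-0.62,0.5],0.391]]'
cat > wm.py <<'E'
from w import *
f,st=shot(sys.argv[1]);z=float(sys.argv[2]);Q=q(st["tool_rot"]);print("tool y yaw",np.degrees(np.arctan2(Q[1,1],Q[0,1])),st["tool_pos"])
for c,a,r in whites(f,(0,0,560,420),lo=int(sys.argv[3]) if len(sys.argv)>3 else 150,amin=800):
    P=np.array([plane(f,p,z,st)[:2] for p in cv2.boxPoints(r)]);E=np.diff(np.vstack([P,P[:1]]),axis=0);L=np.linalg.norm(E,axis=1);k=L.argmax()
    t=plane(f,r[0],z,st)-st["tool_pos"]
    print(a,"uv",np.round(r[0],1),"len",np.round(sorted(L)[::2],4),"ang",round(float(np.degrees(np.arctan2(E[k,1],E[k,0])))%180,1),"xy",np.round(plane(f,r[0],z,st)[:2],4),"mean corners",P.mean(0).round(4),"tool shift/.12",np.round(Q.T@t/.12,3))
E
python3 wm.py w2 .016
```

```text
time: 1.8
tool_pos: [0.4557, -0.2402, 0.1718]
tool_rot: [0.0, 0.985, 0.172, 0.0]
contact_force: [-0.0, -0.1, -0.6]
gripper_width: 1.001
grasp_force: 0.0
tool y yaw -70.20328959603465 [ 0.4557134  -0.2401984   0.17179244]
3151.5 uv [293.2 197.8] len [0.0238 0.1137] ang 20.5 xy [ 0.4529 -0.255 ] mean corners [ 0.4498 -0.2561] tool shift/.12 [-0.064  0.107  1.298]
3253.0 uv [348.1  54.7] len [0.0238 0.0811] ang 18.1 xy [ 0.5771 -0.2543] mean corners [ 0.5753 -0.2548] tool shift/.12 [0.912 0.452 1.299]
1569.5 uv [59.9 35.3] len [0.0155 0.0592] ang 49.0 xy [ 0.5142 -0.0393] mean corners [ 0.5136 -0.0399] tool shift/.12 [ 1.025 -1.411  1.298]
```

View pics/w2.png

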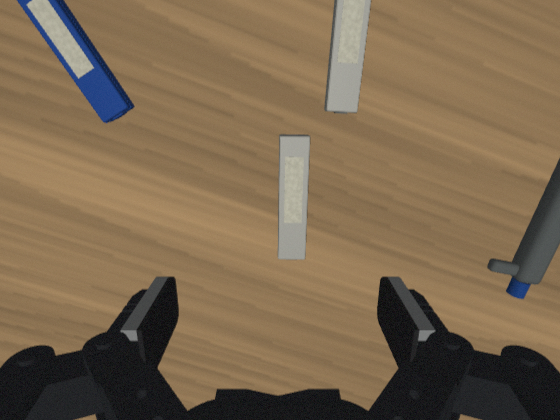

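The picture shows mailer A whole at (293,198), the end of B at the top and the pipette's tail at the right, clear of the path. A's top height is already triangulated at about 15 mm (expected 16). Descend and grasp.

```bash
python3 -m pendant '[[0.8,[-0.07,0.11,0.3],0],[0.7,[-0.07,0.11,0.7],0],[0.7,[-0.07,0.11,1],0],[0.7,[-0.07,0.11,1],0]]' && python3 -m pendant '[[0.7,[0,0,0.2],0],[0.7,[0,0,0.39],0],[0.7,[0,0,0.39],0],[0.3,[0,0,0.39],0],[0,[0,0,0.39],0],[0,[0,0,0.39],0],[0,[0,0,0.39],0],[0,[0,0,0.39],0]]'
```

```text
time: 2.25
tool_pos: [0.4474, -0.2523, 0.0455]
tool_rot: [-0.004, 0.985, 0.171, -0.004]
contact_force: [-0.5, -0.1, -0.5]
gripper_width: 0.699
grasp_force: 0.0
time: 3.05
tool_pos: [0.4529, -0.2566, 0.0072]
tool_rot: [0.002, 0.985, 0.17, 0.002]
contact_force: [-0.0, 1.3, 6.3]
gripper_width: 0.277
grasp_force: 61.0
```

```bash
python3 -m pendant '[[0,[0,0,-0.4],0],[0,[0,0,-0.8],0],[0,[0,0,-1],-0.05],[0,[0,0,-1],-0.391],[0,[0,0,-1],-0.391],[0,[0,0,-1],-0.391],[0,[0,0,-1],-0.391],[0,[0,0,-1],-0.391],[0,[0,0,-1],-0.391],[0,[0,0,-1],-0.391]]' && python3 -m pendant '[[0,[0.5,0,-0.2],-0.02],[0,[0.8,0,-0.4],-0.02],[0,[1,0.3,-0.6],-0.02],[0,[1,0.6,-0.6],-0.02],[0,[1,0.6,-0.6],-0.02],[0,[1,0.6,-0.6],-0.02]]' && python3 -m pendant '[[0,[0.5,0,0],0],[0,[0.8,0,0],0],[0,[0.8,0,0],0],[0,[0.8,0,0],0],[0,[0.8,0,0],0]]'
python3 wm.py w3 .019 140
```

```text
time: 4.05
tool_pos: [0.4512, -0.2553, 0.1252]
tool_rot: [0.0, 0.715, 0.699, 0.0]
contact_force: [-0.6, 0.2, -0.0]
gripper_width: 0.278
grasp_force: 60.2
time: 4.65
tool_pos: [0.5266, -0.137, 0.1967]
tool_rot: [-0.0, 0.694, 0.72, -0.0]
contact_force: [-0.2, 0.9, -0.5]
gripper_width: 0.279
grasp_force: 60.2
time: 5.15
tool_pos: [0.5226, -0.0424, 0.1965]
tool_rot: [0.0, 0.695, 0.719, -0.0]
contact_force: [-0.4, -0.3, -1.1]
gripper_width: 0.279
grasp_force: 60.2
tool y yaw 1.9088276133968551 [ 0.52264835 -0.04239172  0.19648987]
12993.0 uv [281.7 277.6] len [0.0613 0.2717] ang 91.7 xy [ 0.5293 -0.1404] mean corners [ 0.5302 -0.1563] tool shift/.12 [-0.817  0.028  1.479]
1043.5 uv [478.7 145.7] len [0.0157 0.0601] ang 19.6 xy [0.7032 0.0009] mean corners [7.029e-01 7.000e-04] tool shift/.12 [0.311 1.516 1.479]
804.0 uv [301.5  69. ] len [0.0222 0.0513] ang 1.9 xy [0.5386 0.0601] mean corners [0.5386 0.06  ] tool shift/.12 [0.85  0.161 1.479]
5019.0 uv [291.5  25.5] len [0.0377 0.1119] ang 1.9 xy [0.5285 0.093 ] mean corners [0.5285 0.0926] tool shift/.12 [1.127 0.087 1.479]
```

View pics/w3.png

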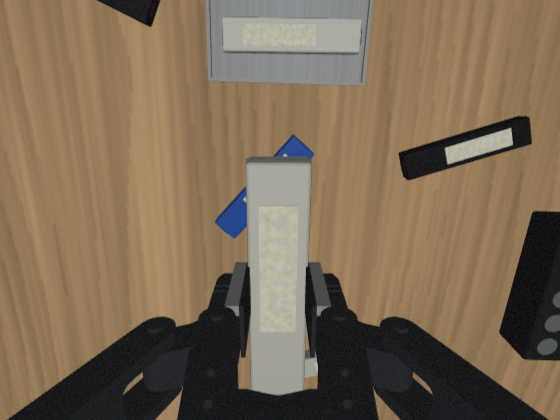

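The picture shows mailer A held straight between the fingers, near its middle, and the tray with base_b at (291,35), turned about 1.9° as the tool is. I move 70 mm on for the full tray.

```bash
python3 -m pendant '[[0,[0.4,0,0],0],[0,[0.6,0,0],0],[0,[0.6,0,0],0],[0,[0.6,0,0],0]]'
cat > tray.py <<'E'
from w import *
n=sys.argv[1];f,st=shot(n)
for lo in (150,165,180):
  print(lo)
  for c,a,r in whites(f,(150,0,400,165),lo=lo,amin=1500):
    P=np.array([plane(f,p,.019,st)[:2] for p in cv2.boxPoints(r)]);E=np.diff(np.vstack([P,P[:1]]),axis=0);L=np.linalg.norm(E,axis=1);k=L.argmax()
    print(a,np.round(r[0],1),np.round(sorted(L)[::2],4),round(float(np.degrees(np.arctan2(E[k,1],E[k,0])))%180,1),np.round(P.mean(0),4))
E
python3 tray.py w4
```

```text
time: 5.6
tool_pos: [0.5207, 0.0296, 0.1965]
tool_rot: [0.0, 0.695, 0.719, -0.0]
contact_force: [0.2, 0.3, -0.2]
gripper_width: 0.279
grasp_force: 60.2
150
3417.0 [289.9 123.7] [0.0244 0.1129] 1.2 [0.5288 0.0863]
4223.0 [292.3  43.3] [0.0249 0.1128] 1.0 [0.5278 0.1516]
165
3183.5 [289.9 123.6] [0.0233 0.1112] 1.2 [0.5288 0.0864]
3985.0 [291.9  43. ] [0.0235 0.112 ] 1.5 [0.5275 0.1518]
180
```

View pics/w4.png

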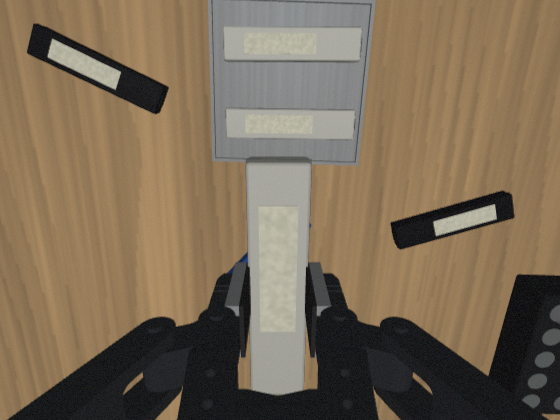

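The picture shows the whole tray: base_b at (290,124) and base_a at (292,43), 65 mm apart, both clear. I check heights from the two wrist views and work out the placing shift.

```bash
python3 - <<'E'
from h import *
D=load("pics/side0.npy");a=load("pics/w3.npy");b=load("pics/w4.npy")
def ctr(f,box):
    c=max(whites(f,box,lo=155),key=lambda x:x[1]);return c[2][0]
pa=ctr(a,(215,10,370,60));pb=ctr(b,(215,100,370,145));print(pa,pb,tri([ray(a,pa,a["st"]),ray(b,pb,b["st"])]))
print(tri([ray(D,(273.2,217.4)),ray(b,pb,b["st"])]),tri([ray(D,(261.7,203.3)),ray(b,(292,43.2),b["st"])]))
st=b["st"];Q=q(st["tool_rot"])
for uv in ((278.5,161),(277,391)): print("held end, tool:",Q.T@(plane(b,uv,.2053,st)-st["tool_pos"]))
u=Q[:2,1]/np.linalg.norm(Q[:2,1]);c=np.array([.529,.119])
for s in (-.028,.028): print(s,c+s*u,(Q.T@np.r_[c+s*u-st["tool_pos"][:2],0])/.12)
E
```

```text
(292.0, 34.5) (289.9127502441406, 123.69596862792969) (array([0.52905226, 0.0864421 , 0.01850895]), [0.2, 0.2])
(array([0.5299314 , 0.08593497, 0.0182108 ]), [1.2, 1.2]) (array([0.52885945, 0.15124061, 0.01823015]), [1.4, 1.4])
held end, tool: [ 0.05722984 -0.00031551 -0.0088787 ]
held end, tool: [-0.05580788 -0.00087596 -0.00880397]
-0.028 [0.50101606 0.11805176] [ 7.42007506e-01 -1.39275690e-01 -4.71032463e-04]
0.028 [0.55698394 0.11994824] [ 7.42007464e-01  3.27390972e-01 -5.34861659e-04]
```

```bash
python3 -m pendant '[[0,[0.4,-0.1,0],0],[0,[0.74,-0.14,0.1],0],[0,[0.74,-0.14,0.5],0],[0,[0.74,-0.14,0.8],0],[0,[0.74,-0.14,1],0],[0,[0.74,-0.14,1],0],[0,[0.74,-0.14,1],0]]' && python3 -m pendant '[[0,[0,0,0.2],0],[0,[0,0,0.35],0],[0,[0,0,0.39],0],[0,[0,0,0.4],0],[0,[0,0,0.4],0]]'
```

```text
time: 6.35
tool_pos: [0.5013, 0.1178, 0.0769]
tool_rot: [0.0, 0.695, 0.719, -0.0]
contact_force: [0.3, -0.2, -0.2]
gripper_width: 0.285
grasp_force: 60.2
time: 6.85
tool_pos: [0.5023, 0.1186, 0.0303]
tool_rot: [0.001, 0.695, 0.719, 0.001]
contact_force: [1.0, 0.1, -0.2]
gripper_width: 0.282
grasp_force: 60.2
```

```bash
python3 -m pendant '[[0,[0,0,0.01],0],[0,[0,0,0.02],0],[0,[0,0,0.025],0],[0,[0,0,0.025],0]]'
```

```text
time: 7.25
tool_pos: [0.5013, 0.1188, 0.0263]
tool_rot: [0.0, 0.695, 0.719, 0.0]
contact_force: [-0.9, -0.8, 3.6]
gripper_width: 0.281
grasp_force: 60.6
```

Contact felt at the expected height. Release and rise.

```bash
python3 -m pendant '[[0.5,[0,0,0],0],[0.5,[0,0,0],0],[0.5,[0,0,0],0],[0.6,[0,0,-0.2],0],[0.8,[0,0,-0.6],0],[1,[0,0,-1],0],[1,[-0.4,0.2,-1],0],[1,[-0.8,0.4,-1],0],[1,[-0.8,0.4,-1],0]]' && python3 -m pendant '[[1,[-0.4,0,-0.1],0],[1,[-0.8,0.1,-0.3],0],[1,[-1,0.2,-0.5],0],[1,[-1,0.2,-0.5],0],[1,[-1,0.2,-0.5],0]]'
python3 - <<'E'
from w import *
f,st=shot("w5"); s=manip.grab_frame("side");np.save("pics/side5.npy",s,allow_pickle=True)
print(st["tool_pos"],st["tool_rot"])
o=np.zeros((420,700,3),np.uint8);o[:,:280]=cv2.resize(f["img"],(280,210)).repeat(1,0) if 0 else 0
a=cv2.resize(s["img"][170:260,215:335],None,fx=4,fy=4,interpolation=cv2.INTER_CUBIC)
cv2.imwrite("pics/s5.png",np.hstack([a,cv2.resize(f["img"],(320,360))])[:,:,::-1])
E
```

```text
time: 8.15
tool_pos: [0.5542, 0.0208, 0.1465]
tool_rot: [0.001, 0.696, 0.718, 0.0]
contact_force: [0.1, -0.1, -0.6]
gripper_width: 0.998
grasp_force: 0.0
time: 8.65
tool_pos: [0.5802, -0.0945, 0.2055]
tool_rot: [-0.0, 0.695, 0.719, 0.0]
contact_force: [-0.4, 0.3, 0.3]
gripper_width: 0.994
grasp_force: 0.0
[ 0.58021834 -0.09454074  0.20545458] [-2.31314015e-04  6.95130635e-01  7.18883363e-01  2.38369112e-04]
```

View pics/s5.png

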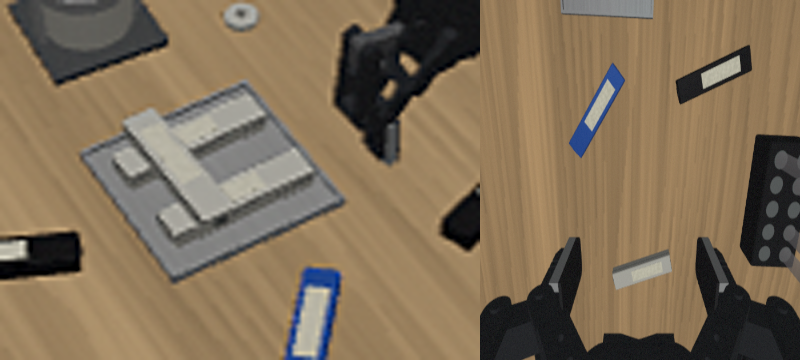

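The picture shows mailer A crosswise on both lower mailers and B untouched on the bench. Now to B.

```bash
python3 -m pendant '[[1,[-1,0.06,0.28],0.418],[1,[-1,0.06,0.28],0.418],[1,[-1,0.06,0.28],0.418],[1,[-1,0.06,0.28],0.418],[1,[-1,0.06,0.28],0.418],[1,[-1,0.06,0.28],0.418],[1,[-1,0.06,0.28],0.418],[1,[-1,0.06,0.28],0.418],[1,[-1,0.06,0.28],0.418],[1,[-1,0.06,0.28],0.418]]'
python3 wm.py w6 .016
```

```text
time: 9.75
tool_pos: [0.5907, -0.2123, 0.1701]
tool_rot: [-0.001, 0.989, 0.147, -0.001]
contact_force: [0.3, 0.2, -0.3]
gripper_width: 1.001
grasp_force: 0.0
tool y yaw -73.13994346613788 [ 0.59070047 -0.21226689  0.17005073]
1015.0 uv [ 70.7 214.7] len [0.0157 0.0601] ang 48.7 xy [ 0.5135 -0.0393] mean corners [ 0.5129 -0.0398] tool shift/.12 [-0.195 -1.563  1.288]
3192.0 uv [320.6 197.5] len [0.0245 0.1128] ang 18.0 xy [ 0.5944 -0.2495] mean corners [ 0.5913 -0.2505] tool shift/.12 [-0.058  0.309  1.283]
```

```bash
python3 -m pendant '[[0.8,[-0.07,0.31,0.3],0],[0.7,[-0.07,0.31,0.7],0],[0.7,[-0.07,0.31,1],0],[0.7,[-0.07,0.31,1],0]]' && python3 -m pendant '[[0.7,[0,0,0.2],0],[0.7,[0,0,0.36],0],[0.7,[0,0,0.36],0],[0.3,[0,0,0.36],0],[0,[0,0,0.36],0],[0,[0,0,0.36],0],[0,[0,0,0.36],0],[0,[0,0,0.36],0]]' && python3 -m pendant '[[0,[0,0,-0.4],0],[0,[0,0,-0.8],0],[0,[0,0,-1],-0.05],[0,[0,0,-1],-0.418],[0,[0,0,-1],-0.418],[0,[0,0,-1],-0.418],[0,[0,0,-1],-0.418],[0,[0,0,-1],-0.418],[0,[0,0,-1],-0.418],[0,[0,0,-1],-0.418]]'
```

```text
time: 10.2
tool_pos: [0.5891, -0.249, 0.044]
tool_rot: [-0.005, 0.989, 0.147, -0.006]
contact_force: [-1.3, 0.2, -0.4]
gripper_width: 0.698
grasp_force: 0.0
time: 11.0
tool_pos: [0.5959, -0.2532, 0.0116]
tool_rot: [0.001, 0.989, 0.146, 0.002]
contact_force: [-0.8, 0.8, 6.4]
gripper_width: 0.283
grasp_force: 59.4
time: 12.0
tool_pos: [0.5943, -0.2524, 0.1292]
tool_rot: [0.0, 0.732, 0.681, 0.0]
contact_force: [-0.7, 0.4, -0.6]
gripper_width: 0.276
grasp_force: 59.1
```

```bash
python3 -m pendant '[[0,[0.4,0,-0.2],-0.034],[0,[0.8,-0.1,-0.4],-0.034],[0,[1,-0.4,-0.55],-0.034],[0,[1,-0.4,-0.55],-0.034],[0,[1,-0.4,-0.55],-0.034]]' && python3 -m pendant '[[0,[0.4,0,0],0],[0,[0.8,0,0],0],[0,[1,0,0],0],[0,[1,0,0],0],[0,[1,0,0],0]]'
python3 - <<'E'
from w import *
f,st=shot("w7");Q=q(st["tool_rot"]);print(st["tool_pos"],np.degrees(np.arctan2(Q[1,1],Q[0,1])))
c=np.array([.529,.119]);u=np.array([np.cos(.03),np.sin(.03)])
print(Q.T@np.r_[c+.028*u-st["tool_pos"][:2],0]/.12)
E
```

```text
time: 12.5
tool_pos: [0.5559, -0.1285, 0.1962]
tool_rot: [0.001, 0.697, 0.717, 0.001]
contact_force: [0.2, -0.1, -0.7]
gripper_width: 0.276
grasp_force: 59.2
time: 13.0
tool_pos: [0.5527, -0.0097, 0.1939]
tool_rot: [-0.0, 0.697, 0.717, -0.001]
contact_force: [0.6, 0.1, -0.4]
gripper_width: 0.273
grasp_force: 59.2
[ 0.55272763 -0.00966877  0.1939392 ] 1.6134565915098515
[ 1.07781115e+00  6.58714897e-02 -6.23351724e-04]
```

View pics/w7.png

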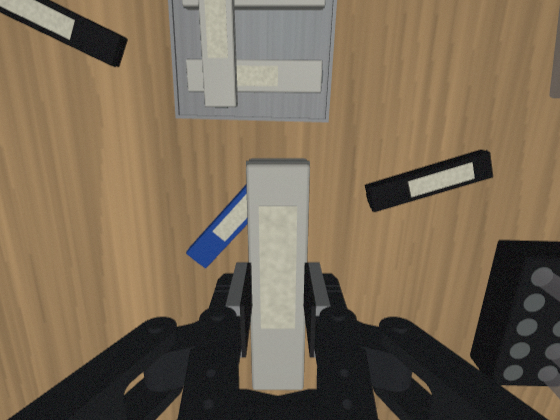

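The picture shows B held straight, mailer A on the stack at (219,50), i.e. x≈0.503 m, as planned. B goes to x=0.557, leaving a gap of about 28 mm.

```bash
python3 -m pendant '[[0,[0.4,0.07,0],0],[0,[0.8,0.07,0],0],[0,[1,0.07,0.1],0],[0,[1,0.07,0.5],0],[0,[1,0.07,0.8],0],[0,[1,0.07,1],0],[0,[1,0.07,1],0],[0,[1,0.07,1],0]]' && python3 -m pendant '[[0,[0.08,0,0.1],0],[0,[0.08,0,0.2],0],[0,[0.08,0,0.28],0],[0,[0.08,0,0.31],0],[0,[0.08,0,0.33],0],[0,[0.08,0,0.33],0]]'
```

```text
time: 13.85
tool_pos: [0.558, 0.11, 0.0748]
tool_rot: [-0.0, 0.698, 0.716, -0.0]
contact_force: [1.3, -0.6, -0.6]
gripper_width: 0.272
grasp_force: 59.2
time: 14.45
tool_pos: [0.557, 0.1207, 0.0348]
tool_rot: [-0.0, 0.697, 0.717, -0.0]
contact_force: [0.3, 0.0, -0.9]
gripper_width: 0.268
grasp_force: 59.2
```

```bash
python3 -m pendant '[[0,[0,0,0.01],0],[0,[0,0,0.02],0],[0,[0,0,0.03],0],[0,[0,0,0.03],0]]'
```

```text
time: 14.85
tool_pos: [0.5571, 0.1207, 0.0314]
tool_rot: [-0.0, 0.697, 0.717, -0.0]
contact_force: [-1.0, -0.2, 0.2]
gripper_width: 0.276
grasp_force: 59.2
```

```bash
python3 -m pendant '[[0,[0,0,0.01],0],[0,[0,0,0.015],0],[0,[0,0,0.015],0]]'; python3 -m pendant '[[0,[0,0,0.01],0],[0,[0,0,0.015],0],[0,[0,0,0.015],0]]'
```

```text
time: 15.15
tool_pos: [0.5574, 0.1207, 0.0306]
tool_rot: [0.0, 0.697, 0.717, -0.0]
contact_force: [-3.4, -0.0, 4.2]
gripper_width: 0.276
grasp_force: 59.9
time: 15.45
tool_pos: [0.5575, 0.1207, 0.0305]
tool_rot: [-0.0, 0.697, 0.717, -0.0]
contact_force: [-8.3, -1.6, 15.2]
gripper_width: 0.275
grasp_force: 61.1
```

Contact at the predicted 30.6 mm. I ease off the extra press, release and rise.

```bash
python3 -m pendant '[[0,[0,0,-0.018],0],[0,[0,0,-0.018],0],[0.45,[0,0,-0.018],0],[0.45,[0,0,-0.018],0],[0.45,[0,0,-0.018],0],[0.45,[0,0,-0.15],0],[0.45,[0,0,-0.4],0],[0.45,[0,0,-0.8],0],[0.45,[0,0,-1],0],[0.45,[0,0,-1],0]]' && python3 -m pendant '[[0,[-0.3,0,-0.3],0],[0,[-0.7,0,-0.7],0],[0,[-0.8,0,-1],0],[0,[-0.8,0,-1],0],[0,[-0.8,0,-1],0],[0,[-0.8,0,-1],0]]'
python3 - <<'E'
from w import *
f,st=shot("w8");s=manip.grab_frame("side");c=manip.grab_frame("scene")
for n,x in (("side8",s),("scene8",c)): np.save(f"pics/{n}.npy",x,allow_pickle=True)
o=np.zeros((560,780,3),np.uint8)
o[:280,:360]=cv2.resize(s["img"][110:250,190:370],None,fx=2,fy=2);o[280:,:360]=cv2.resize(c["img"][220:360,230:410],None,fx=2,fy=2)
o[:420,360:780]=f["img"][:,70:490]
cv2.imwrite("pics/s8.png",o[:,:,::-1]);print(st["tool_pos"],st["gripper_width"])
E
```

```text
time: 16.45
tool_pos: [0.5608, 0.1211, 0.155]
tool_rot: [0.004, 0.697, 0.717, 0.004]
contact_force: [0.6, -0.2, 0.6]
gripper_width: 0.445
grasp_force: 0.0
time: 17.05
tool_pos: [0.5591, 0.0252, 0.2662]
tool_rot: [-0.001, 0.697, 0.717, -0.001]
contact_force: [-0.1, -0.6, -0.1]
gripper_width: 0.002
grasp_force: 0.0
[0.55907269 0.02522164 0.26615061] 0.002326120033177713
```

View pics/s8.png

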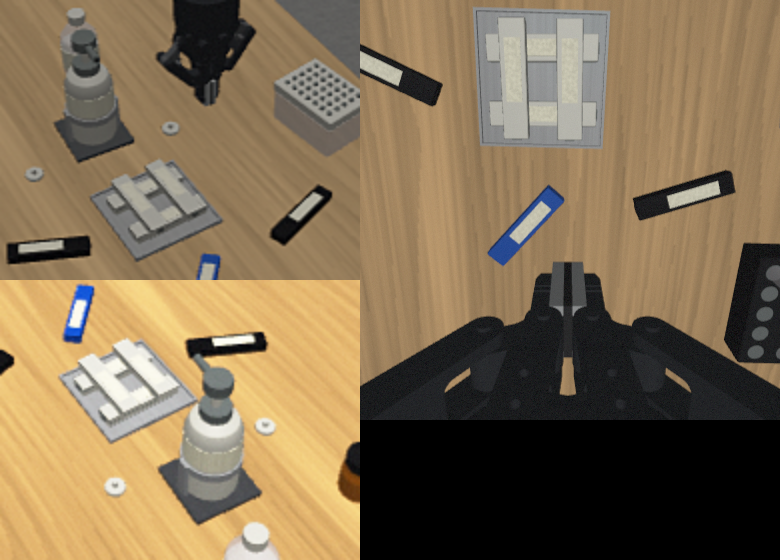

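The picture shows the finished stack: both upper mailers cross both lower ones with a clear gap, and the bystanders and sprayer are untouched. Now I move to see the cap with the wrist camera from two places and measure by code.

```bash
cat > cap.py <<'E'
from w import *
f,st=shot(sys.argv[1])
p0=proj(f,(.5273,.3063,.19),st);u,v=p0.round().astype(int);print(st["tool_pos"],"pred",p0)
h=cv2.cvtColor(f["img"],cv2.COLOR_RGB2HSV)
m=((h[...,1]<70)&(h[...,2]>60)&(h[...,2]<140)).astype(np.uint8)
g=cv2.cvtColor(f["img"],cv2.COLOR_RGB2GRAY)
print(g[v,max(0,u-60):u+60:6],g[max(0,v-60):v+60:6,u])
r=f["fx"]*.018/(np.linalg.norm(cam(f,st)[0]-[.527,.306,.19]));print("r exp",r)
y0,x0=max(0,v-80),max(0,u-80);c=cv2.HoughCircles(g[y0:v+80,x0:u+80],cv2.HOUGH_GRADIENT,1,20,param1=80,param2=12,minRadius=int(r*.8),maxRadius=int(r*1.25))
for k in (c[0][:4] if c is not None else []): print(k+[x0,y0,0],plane(f,k[:2]+[x0,y0],.19,st).round(4))
E
python3 -m pendant '[[0,[0.4,-0.1,0],0],[0,[0.8,-0.24,0],0],[0,[0.96,-0.24,0],0],[0,[0.96,-0.24,0],0],[0,[0.96,-0.24,0],0]]'; python3 cap.py c1
python3 -m pendant '[[0,[0.3,0,-0.1],0],[0,[0.6,0,-0.2],0],[0,[0.6,0,-0.2],0],[0,[0.6,0,-0.2],0]]'; python3 cap.py c2
```

```text
time: 17.7
tool_pos: [0.5274, 0.1394, 0.2668]
tool_rot: [-0.0, 0.697, 0.718, -0.001]
contact_force: [-0.4, -1.4, 0.0]
gripper_width: 0.001
grasp_force: 0.0
[0.52735866 0.13944247 0.2667603 ] pred [288.97778532 -78.44245851]
[26 26 24 32 21 28 29 34 39 31 23 26 30 28 29 25 31 27 28 32] [147 144 124  94  86  96 146  71  68  66 129 133 134 134 123 124 127 126
 127 117 115 141 138 138 135 175 184 191 171 133 131 134 134 130 136 178
 191 165 132 129 129 127 127 129  76  78  75  78  76  77  77 119  28  25
  29  31  24  23  22  15  27  36  35  29  18  31  24]
r exp 26.726333395380017
time: 18.15
tool_pos: [0.5262, 0.2105, 0.2917]
tool_rot: [0.0, 0.697, 0.717, -0.0]
contact_force: [0.6, -0.2, -0.6]
gripper_width: -0.0
grasp_force: 0.0
[0.52622998 0.21045716 0.29174457] pred [284.69511288  71.26822158]
[125 118 131 123 152  99 104 105 103 106 109 102 102 102 155 113  88 137
 139 133] [121 122 121 121 116 143 107 107 106 106 109 106 102 104 101 149 149 100
  70 127]
r exp 25.67829029270376
[274.5         70.5         31.39999962] [0.5206 0.3066 0.19  ]
[286.5         87.5         22.29999924] [0.5288 0.2964 0.19  ]
```

```bash
cat > cap2.py <<'E'
from w import *
f,st=shot(sys.argv[1]) if len(sys.argv)<3 else (lambda d:(d,d["st"]))(load(f"pics/{sys.argv[1]}.npy"))
p0=proj(f,(.5273,.3063,.19),st);u,v=p0.round().astype(int)
g=cv2.medianBlur(cv2.cvtColor(f["img"],cv2.COLOR_RGB2GRAY),5);h=cv2.cvtColor(f["img"],cv2.COLOR_RGB2HSV)
m=((abs(g.astype(int)-105)<12)&(h[...,1]<60)).astype(np.uint8)
m=cv2.morphologyEx(m,cv2.MORPH_OPEN,cv2.getStructuringElement(cv2.MORPH_ELLIPSE,(25,25)))
for c in cv2.findContours(m,0,cv2.CHAIN_APPROX_NONE)[0]:
    if len(c)<40: continue
    (e,ax,an)=cv2.fitEllipse(c);print("ell",np.round(e,1),np.round(ax,1),cv2.contourArea(c),plane(f,e,.19,st).round(4))
E
python3 cap2.py c2 old
python3 -m pendant '[[0,[0.2,0,-0.1],0],[0,[0.3,0,-0.3],0],[0,[0.3,0,-0.3],0],[0,[0.3,0,-0.3],0]]'; python3 cap2.py c3
```

```text
ell [548.8 393.8] [24.1 74.3] 1185.5 [0.7721 0.0454 0.19  ]
ell [487.5 214.8] [26.6 75.6] 1511.0 [0.6807 0.2117 0.19  ]
ell [279.2  69. ] [53.7 54.9] 2313.5 [0.5237 0.3076 0.19  ]
time: 18.6
tool_pos: [0.5252, 0.2459, 0.3275]
tool_rot: [0.0, 0.698, 0.717, -0.0]
contact_force: [0.0, -0.5, -0.4]
gripper_width: -0.003
grasp_force: 0.0
ell [542.7 374.1] [ 38.1 148.6] 3444.0 [0.7943 0.0691 0.19  ]
ell [278.9 121.5] [43.7 44.5] 1522.0 [0.5237 0.3072 0.19  ]
```

Two wrist views agree on the cap at (0.5237,0.3073), at 190 mm height with the right diameter; the fixed cameras agree within 4 mm. Over the cap, then down.

```bash
python3 - <<'E'
from h import *
a=load("pics/c2.npy");b=load("pics/c3.npy");print(tri([ray(a,(279.2,69),a["st"]),ray(b,(278.9,121.5),b["st"])]))
E
python3 -m pendant '[[0,[0.3,0.01,0],0],[0,[0.51,0.01,0],0],[0,[0.51,0.01,0.3],0],[0,[0.51,0.01,0.6],0],[0,[0.51,0.01,0.85],0],[0,[0.51,0.01,0.95],0],[0,[0.51,0.01,1],0],[0,[0.51,0.01,1],0]]'
```

```text
(array([0.52367335, 0.30739778, 0.19277758]), [0.0, 0.0])
time: 19.45
tool_pos: [0.5244, 0.3077, 0.2076]
tool_rot: [-0.0, 0.697, 0.717, -0.0]
contact_force: [0.3, -0.5, -0.6]
gripper_width: -0.0
grasp_force: 0.0
```

Now go down to z≈0.187, then feel in small steps.

```bash
python3 -m pendant '[[0,[0,0,0.05],0],[0,[0,0,0.1],0],[0,[0,0,0.13],0],[0,[0,0,0.15],0],[0,[0,0,0.16],0],[0,[0,0,0.17],0],[0,[0,0,0.17],0]]'; python3 -m pendant '[[0,[0,0,0.01],0],[0,[0,0,0.02],0],[0,[0,0,0.025],0]]'
```

```text
time: 20.15
tool_pos: [0.5244, 0.3084, 0.188]
tool_rot: [0.0, 0.697, 0.717, 0.0]
contact_force: [-2.1, -1.7, 4.0]
gripper_width: 0.002
grasp_force: 1.7
time: 20.45
tool_pos: [0.5244, 0.3084, 0.1846]
tool_rot: [0.0, 0.697, 0.717, 0.0]
contact_force: [-1.5, -0.1, 4.7]
gripper_width: -0.003
grasp_force: 2.1
```

```bash
python3 -m pendant '[[0,[0,0,0.008],0],[0,[0,0,0.012],0],[0,[0,0,0.012],0]]'
```

```text
time: 20.75
tool_pos: [0.5244, 0.3084, 0.1831]
tool_rot: [0.0, 0.697, 0.717, 0.0]
contact_force: [-2.2, -0.8, 3.9]
gripper_width: -0.002
grasp_force: 2.0
```

```bash
python3 -m pendant '[[0,[0,0,0.008],0],[0,[0,0,0.015],0],[0,[0,0,0.015],0]]' | egrep 'pos|contact'; python3 -m pendant '[[0,[0,0,0.008],0],[0,[0,0,0.012],0],[0,[0,0,0.012],0]]'| egrep 'pos|contact'
```

```text
tool_pos: [0.5244, 0.3084, 0.1812]
contact_force: [-1.2, 0.4, 4.5]
tool_pos: [0.5244, 0.3084, 0.1798]
contact_force: [-1.1, 0.2, 4.8]
```

```bash
python3 -m pendant '[[0,[0,0,0.008],0],[0,[0,0,0.012],0],[0,[0,0,0.012],0]]' | egrep 'pos|contact'
```

```text
tool_pos: [0.5244, 0.3084, 0.1785]
contact_force: [-1.7, 0.3, 4.9]
```

```bash
python3 -m pendant '[[0,[0,0,0.008],0],[0,[0,0,0.015],0],[0,[0,0,0.015],0]]' | egrep 'pos|contact'; python3 -m pendant '[[0,[0,0,0.008],0],[0,[0,0,0.012],0],[0,[0,0,0.012],0]]'| egrep 'pos|contact'
```

```text
tool_pos: [0.5244, 0.3084, 0.1767]
contact_force: [-1.0, 0.3, 5.4]
tool_pos: [0.5244, 0.3084, 0.1754]
contact_force: [-1.1, 0.0, 5.8]
```

```bash
python3 -m pendant '[[0,[0,0,0.008],0],[0,[0,0,0.012],0],[0,[0,0,0.012],0]]' | egrep 'pos|contact'; python3 -m pendant '[[0,[0,0,0.008],0],[0,[0,0,0.012],0],[0,[0,0,0.012],0]]'| egrep 'pos|contact'
```

```text
tool_pos: [0.5245, 0.3084, 0.1749]
contact_force: [-2.8, -0.7, 8.9]
tool_pos: [0.5245, 0.3084, 0.1744]
contact_force: [-5.4, -2.7, 12.9]
```

The force climbs steeply over less than 1 mm: the stop. A touch more, hold, then let it spring up.

```bash
python3 -m pendant '[[0,[0,0,0.006],0],[0,[0,0,0.006],0],[0,[0,0,0.006],0],[0,[0,0,0.006],0],[0,[0,0,0.006],0]]' | egrep 'time|pos|contact'; python3 -m pendant '[[0,[0,0,-0.05],0],[0,[0,0,-0.1],0],[0,[0,0,-0.2],0],[0,[0,0,-0.4],0],[0,[0,0,-0.7],0],[0,[0,0,-1],0],[0,[-0.4,0,-1],0],[0,[-0.8,0,-1],0],[0,[-0.8,0,-1],0],[0,[-0.8,0,-1],0]]'
python3 - <<'E'
from h import *
S=manip.grab_frame("scene");D=manip.grab_frame("side");a=load("pics/side8.npy");b=load("pics/scene8.npy")
# change of cap and stack regions against the pictures before pressing
for n,x,y,bx in (("scene cap",S,b,(322,255,356,290)),("side cap",D,a,(218,118,250,148)),("scene stack",S,b,(255,245,322,305)),("side stack",D,a,(230,185,305,240))):
    u0,v0,u1,v1=bx;print(n,np.abs(x["img"][v0:v1,u0:u1].astype(int)-y["img"][v0:v1,u0:u1]).mean().round(2))
E
```

```text
time: 23.35
tool_pos: [0.5245, 0.3084, 0.1742]
contact_force: [-5.8, -2.2, 13.3]
time: 24.35
tool_pos: [0.5269, 0.2114, 0.2909]
tool_rot: [-0.0, 0.698, 0.716, -0.0]
contact_force: [-0.3, -0.9, -0.1]
gripper_width: -0.003
grasp_force: 0.0
scene cap 4.13
side cap 6.56
scene stack 4.1
side stack 7.0
```

```bash
python3 cap2.py c4; python3 - <<'E'
from h import *
S=manip.grab_frame("scene");b=load("pics/scene8.npy");D=manip.grab_frame("side");a=load("pics/side8.npy")
for n,x,y,bx in (("scene ref",S,b,(340,230,400,260)),("side ref",D,a,(190,225,240,245)),("side ref2",D,a,(285,270,390,345))):
    u0,v0,u1,v1=bx;print(n,np.abs(x["img"][v0:v1,u0:u1].astype(int)-y["img"][v0:v1,u0:u1]).mean().round(2))
for n,x,y,bx in (("cap",S,b,(322,255,356,290)),("stack",S,b,(255,245,322,305)),("sidecap",D,a,(218,118,250,148)),("sidestack",D,a,(230,185,305,240))):
    u0,v0,u1,v1=bx;g=[cv2.GaussianBlur(cv2.cvtColor(k["img"][v0:v1,u0:u1],cv2.COLOR_RGB2GRAY),(5,5),0).astype(np.float32) for k in (x,y)]
    print(n,"shift px",np.round(cv2.phaseCorrelate(g[1],g[0],cv2.createHanningWindow(g[0].shape[::-1],cv2.CV_32F)),2))
E
```

```text
ell [549.1 394.6] [23.6 70.7] 1115.5 [0.7719 0.0483 0.19  ]
ell [487.  221.4] [26.4 89. ] 1739.0 [0.6813 0.2094 0.19  ]
ell [278.6  72.9] [53.4 55.3] 2317.0 [0.5237 0.3076 0.19  ]
scene ref 4.12
side ref 5.78
side ref2 7.09Traceback (most recent call last):
  File "<stdin>", line 7, in <module>
    return _wrapfunc(a, 'round', decimals=decimals, out=out)
    return _wrapit(obj, method, *args, **kwds)
    conv = _array_converter(obj)
ValueError: setting an array element with a sequence. The requested array has an inhomogeneous shape after 1 dimensions. The detected shape was (2,) + inhomogeneous part.
```

The differences are at noise level in the reference regions too, and the cap measures exactly as before, so it is fully up and the stack has not moved. I hand it in.

```bash
python3 -c "
from plant import manip
print(manip.job_done())"
```

```text
the job is handed in; nothing more can be done
None
```

The job is handed in (no verdict was returned): both mailers bridge the lower pair about 28 mm apart, the cap was held on its stop at 13–15 N and sprang fully back up, and camera checks showed no shift in the stack or the cap.

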